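Flip the slide carrier onto the loading stage

ROBOT

A 6-joint arm with a two-finger parallel gripper is mounted at the origin on the work surface. World frame = base frame: x ahead of the robot, y to its left, z up, the work surface at z = 0. Lengths are in m, angles in degrees, forces in N, time in s.
With the tool pointing down it reaches from about 0.375 to 0.825 m from the base axis. Payload 5.5 kg.
Tool frame: the origin (TCP) lies at the centre of the arm's flange, where the gripper is bolted on; the fingertips stand 173 mm ahead of it and the grasp point (between the pads) lies 155 mm ahead of it (manip.pinch_z is the distance from the TCP to the grasp point, in m); x points along the fingers, z is the direction in which the jaws open and shut, and the axes are right-handed (so a half turn about x gives the same grasp; the last joint's range is limited). The gripper opens to 85 mm and grips with 20 to 120 N. Pads are 22 mm wide; open, the fingers measure 114 mm over their backs; the gripper's body (76 mm by 85 mm) begins 54 mm behind the grasp point. The pads swing forward as they close: fully open they stand 13 mm farther back than shut.
Start: joints at [74.141, 17.962, -2.699, 69.339, 0, 90], TCP at [0.164, 0.577, 0.405] pointing down, gripper open.
Joint ranges: [-152.73, 152.73], [-39.44, 99.34], [-58.76, 71.6], [-118.89, 123.64], [-81.53, 83.1], [-180, 180]. Speed limits (degrees/s): [136.94, 136.94, 172.46, 180, 180, 180].

INTERFACE

Orientations are given as a 3x3 rotation matrix whose columns are the frame's x, y, z axes.
In Python, from workcell import manip gives the robot as it stands.
- The arm moves only by the tool play_rows, never from a script. Its argument "plan" is a list of rows, each a list of 7 numbers: the turn, a rotation vector about the tool's x, y, z in rad, then the shift along the tool's x, y, z in cm, then the opening in per cent of the stroke, from 0 (shut) to 100 (fully open). A call has 1 to 5 rows; each row is the pose to reach, as a shift and turn from the pose measured when the call began, along the tool's axes at that moment; what a row does not reach only later rows make up. A row lasts 1/12 s, in which the tool goes at most 41.7 mm and 7.16 degrees, less where a joint would pass 70% of its speed; a pose out of reach is approached as far as the arm can. A call with a gripper value outside its range is refused whole. The fingers move at their own pace and stop on an object; "grip_force" is the grip in N (left out, the last holds). Time passes only in rows, so rows that repeat a pose let the fingers close. It gives the time, the measured TCP pose, the force and the opening at its end, in the units of the state.
- manip.sense(): the state, without advancing time (a new reading comes with each control period).
- manip.grab_frame(name): name is "scene" or "top" or "wrist"; returns (picture, depth): 384x512x3 uint8, blue, green, red; 384x512 float32, m along the optical axis (not along the pixel's ray), 0 where there is no reading.
- manip.camera_params(name): a dict with "fx", "fy", "cx", "cy" (pixels), "xyz" and "attitude" of the camera in the world. Camera axes: x right, y down, z forward; pixel columns grow to the right and rows downward; lengths in m; the calibration is good to about 2 mm. A picture is of the moment at which its call begins: read the wrist's pose just before it. camera_params takes no time and is no camera call; for the wrist camera it gives the pose at the moment of the call.
- manip.close_job(): hands the job in, once; it reports no verdict.
Trained networks look in the newest picture that a camera, given by its name, has taken for a name from the list of things; names that differ only in an ending like _2 or _b are one class to them, and where a whole thing is asked for, a point or a joint stands for the part that bears it (a point fixed in the world has none). Each returns a list of dicts, best first, with "confidence" (0 to 1); they miss things now and then, are a little off and sometimes report something else, mostly with a low value. They report only what shows in the picture. A call takes as long as a camera call. They do not tell look-alikes from the thing itself.
- manip.search_frame(camera, target): "uv" ([column, row] in pixels, amid what is visible of it).
The state is a dict: "time_s": time; "joint_positions": joint angles; "qvel": joint speeds; "tau": joint torques, N m; "tool_pos": TCP position; "orientation": TCP orientation; "wrist_force": force on the tool from outside, world axes, zero at the start; "ft_torque": the same for the moment, N m; "grip_width": opening from 0.0 (shut) to 1.0 (fully open).
Only numpy, scipy, OpenCV 4.12 (cv2) and the standard library are available. Lean on these libraries where they do the work, as an engineer would, in place of code of your own. Each camera call takes 0.05 s, during which the arm holds its last target. There are 200 camera calls.

TASK

The slide carrier lies with its slide bays facing down on the low right-hand shelf of the loading station. Without gripping it or picking it up, push it against the step at the end of the shelf, get a fingertip under its overhanging tab and tip it up and over the step, so that it lands upside down, bays up, on the raised stage. Then push it straight on until its tab rests against the stop bar at the end of the stage, leave all other things where they are, and withdraw.

Things in the scene. Friction and masses are not known exactly. Their poses are not given: they have to be found in the camera images.
- station: Fixed slide loading station, 240 mm wide (y), no walls. Origin on the bench, mid-width, under the step face; x leads to the stop bar (to the robot's left, within 0.25 rad). Grey low shelf: x -75 to 0 mm, top 60 mm over the bench, its end face drops to the bench. Step face at x = 0, 12 mm tall. White stage: x 0 to 135 mm, top at 72 mm. Stop bar: inner face at x = 135 mm, 12 mm thick, top at 84 mm.
- carrier: Loose dark-steel slide carrier, about 140 g: plate 80 (x) x 100 (y) x 10 mm with a finger tab 25 (x) x 45 (y) x 10 mm amid its -x edge. Origin mid-plate on the face with 3 slide bays, 3 mm deep; z points to the plain face, up at the start, down at the end (bay face then 82 mm over the bench). It starts on the shelf, 8 to 16 mm short of the step (mid-edge), within 0.1 rad of square.
- carrier_tab (a point): Middle of the end face of the carrier's tab, 105 mm from the opposite edge; axes as the carrier. At the start the tab points to the robot's right and sticks out over the end of the shelf; with the carrier against the step it still overhangs by 30 mm, so that a fingertip can come under it from the right. At the end it touches the stop bar.
- carrier_edge (a point): Middle of the carrier's edge face opposite the tab, at half its thickness: the edge that goes against the step, and that is pushed at the end; axes as the carrier.
- dropper: Loose amber dropper bottle, 26 mm across, 55 mm tall, standing on the stage near the edge closer to the robot. Origin under its centre. A bystander.
- mailer: Loose white slide mailer, 55 x 26 x 20 mm, lying on the low shelf beside the carrier, on the side away from the robot. Origin under its centre. A bystander.
- reagent: Loose clear reagent bottle, 60 mm across, 120 mm tall, on the bench beyond the stop bar, left of the station. Origin under its centre. A bystander.
- tube_rack: Loose black rack with ten red-capped tubes, 70 x 140 x 93 mm, on the bench left of the station, farther from the robot than the reagent bottle. Origin under its centre. A bystander.
- tip_box: Loose blue pipette tip box with clear lid, 85 x 120 x 70 mm, on the bench right of the station, on the side away from the robot. Origin under its centre. A bystander.
- marker: Loose black marker pen, 122 mm long, 13 mm thick, lying on the bench right of the station, on the side nearer the robot. Origin under its black barrel. A bystander.
Mind the look-alikes: they are no part of the job. Several things have the shape of the carrier; the one meant has the colours described above.

How it is judged:
By the outcome, as a careful person would: the job done as asked, in the order asked, and still so for the second after the job is handed in, with the robot touching nothing.
It also fails if it takes over 58 s, if anything falls off the work surface, if the arm or the gripper's body presses on something with over 40 N, if the wrist force passes 120 N, or if a joint passes its speed limit or range.

## Working session

There is one attempt and no reset: what is moved stays moved. The work goes in short steps, Python scripts to look and compute and a tool call to move; the robot and the scene stay as the last step left them, time stands still between calls to the robot, and variables do not carry over. Pictures are saved under pics/ and viewed, about 8 in all and at most 12, crops included, and the job is handed in when it is done.

Besides the shell and the picture viewer there is one more tool, called after "Emit:" as name(argument=value, ...), one argument or row to a line, values as JSON. play_rows: Moves the arm, as the interface text tells. Its arguments: {"type":"object","properties":{"plan":{"type":"array","items":{"type":"array","items":{"type":"number"}}},"grip_force":{"type":"number"}},"required":["plan"]}

```bash
mkdir -p pics; ls; python3 - <<'E'
from workcell import manip
import cv2,numpy as np
s=manip.sense();print(s)
ims=[]
for c in ["scene","top"]:
    im,d=manip.grab_frame(c);cv2.imwrite(f"pics/{c}0.png",im);np.save(f"{c}0.npy",d)
    p=manip.camera_params(c);print(c,p)
    for t in ["station","carrier","carrier_tab","dropper","mailer","reagent","tube_rack","tip_box","marker"]:
        r=manip.search_frame(c,t);print(c,t,[(np.round(q["uv"]).tolist(),round(q["confidence"],2)) for q in r[:4]])
E
```

```text
pics
{'time_s': 0.0, 'joint_positions': array([ 7.41396500e+01,  1.80029506e+01, -2.75416532e+00,  6.93408162e+01,
        1.05382237e-03,  9.00003923e+01]), 'qvel': array([ 0.0070012 , -0.03951467, -0.1050478 ,  0.07878983, -0.0688688 ,
       -0.00729894]), 'tau': array([-1.85060482e-03, -5.39581883e+01,  3.39755487e+01,  1.90921070e-02,
       -4.10952373e-05, -2.18587456e-05]), 'tool_pos': array([0.16389444, 0.57688137, 0.40384779]), 'orientation': array([[-4.84816375e-04, -9.61928785e-01,  2.73299794e-01],
       [-1.63914215e-03,  2.73300223e-01,  9.61927389e-01],
       [-9.99998539e-01,  1.83809391e-05, -1.70923844e-03]]), 'wrist_force': array([ 0.69680538, -0.00149829,  0.85780548]), 'ft_torque': array([-0.03163168,  0.01092937, -0.01838315]), 'grip_width': 0.9984526810252952}
scene {'fx': 383.6923964854889, 'fy': 383.6923964854889, 'cx': 253.34153392974147, 'cy': 189.51941188989437, 'xyz': array([ 1.03171921, -0.38526013,  0.72584903]), 'attitude': array([[ 0.70113103,  0.5200558 , -0.48780862],
       [ 0.71287923, -0.52544759,  0.46444378],
       [-0.01478118, -0.6733845
[... 639 characters left out ...]
04363, 'cy': 188.72381624432754, 'xyz': array([0.52092872, 0.02887725, 0.91081368]), 'attitude': array([[ 0.001638  , -0.99622939,  0.08674286],
       [-0.99977688, -0.00345822, -0.02083806],
       [ 0.02105946, -0.08668937, -0.99601278]])}
top station [([229.0, 208.0], 0.57)]
top carrier [([406.0, 226.0], 0.82), ([278.0, 189.0], 0.78), ([337.0, 291.0], 0.56)]
top carrier_tab [([336.0, 292.0], 0.86), ([404.0, 228.0], 0.79), ([234.0, 109.0], 0.57)]
top dropper [([155.0, 165.0], 0.75), ([224.0, 252.0], 0.6)]
top mailer [([263.0, 153.0], 0.81)]
top reagent [([154.0, 234.0], 0.66)]
top tube_rack [([280.0, 191.0], 0.35), ([156.0, 236.0], 0.29)]
top tip_box [([345.0, 128.0], 0.98)]
top marker []
```

View pics/top0.png

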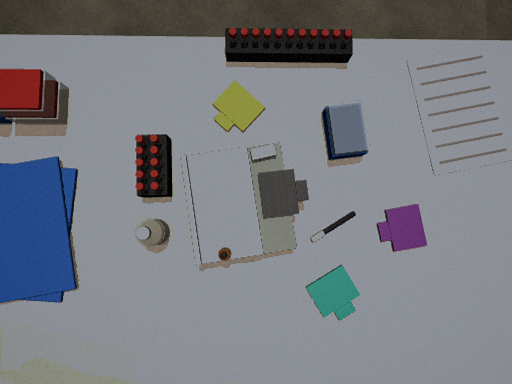

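View pics/scene0.png

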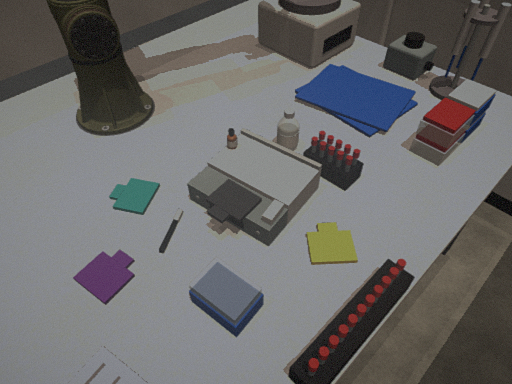

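Candidates for the carrier in the top picture are dark grey on the station shelf (278,190), yellow (239,107), purple (404,228) and teal (333,291). By its colour and place it is the dark one on the shelf. Next I measure it and check it in a crop.

```bash
cat > h.py <<'E'
import numpy as np,cv2
def cloud(d,p):
    v,u=np.mgrid[:d.shape[0],:d.shape[1]]
    c=np.stack([(u-p["cx"])/p["fx"]*d,(v-p["cy"])/p["fy"]*d,d],-1)
    return c@np.asarray(p["attitude"]).T+p["xyz"]
def onplane(uv,p,z):
    r=np.asarray(p["attitude"])@np.array([(uv[0]-p["cx"])/p["fx"],(uv[1]-p["cy"])/p["fy"],1])
    return np.asarray(p["xyz"])+r*(z-p["xyz"][2])/r[2]
def rect(mask,P):
    n,l,st,_=cv2.connectedComponentsWithStats(mask.astype(np.uint8)); k=1+np.argmax(st[1:,4])
    q=P[l==k]; r=cv2.minAreaRect((q[:,:2]*1000).astype(np.float32))
    return l==k,np.round(cv2.boxPoints(r)).tolist(),np.round(r[1]),r[2],np.round(np.median(q[:,2]),4)
E
python3 - <<'E'
from workcell import manip
from h import *
for c in ["top","scene"]:
    p=manip.camera_params(c);im=cv2.imread(f"pics/{c}0.png");d=np.load(f"{c}0.npy");P=cloud(d,p)
    hsv=cv2.cvtColor(im,cv2.COLOR_BGR2HSV);g=hsv[...,2];x,y,z=P[...,0],P[...,1],P[...,2]
    roi=(x>.28)&(x<.65)&(y>-.12)&(y<.28)&(d>0)
    up=roi&(z>.05)&(z<.095)
    for n,m in dict(station=up,bright=up&(g>150),bar=roi&(z>.0775)&(z<.09)&(y>.1),dark=up&(g<95)&(y<.15)&(z>.062)).items():
        print(c,n,rect(m,P)[1:])
    print('z bench',np.median(z[(x>.3)&(x<.6)&(y<-.1)&(y>-.3)]), 'carrier grays',im[190,275] if c=="top" else im[205,232])
im=cv2.imread("pics/top0.png")[125:275,135:365];cv2.imwrite("pics/crop1.png",cv2.resize(im,None,fx=3.4,fy=3.4,interpolation=cv2.INTER_CUBIC))
E
```

```text
top station ([[429.0, 156.0], [470.0, -107.0], [689.0, -73.0], [649.0, 190.0]], array([222., 266.]), 8.818183898925781, np.float64(0.0708))
top bright ([[432.0, 142.0], [453.0, 11.0], [669.0, 45.0], [648.0, 176.0]], array([218., 133.]), 9.022957801818848, np.float64(0.0716))
top bar ([[430.0, 155.0], [432.0, 143.0], [651.0, 178.0], [649.0, 190.0]], array([222.,  13.]), 9.015750885009766, np.float64(0.0834))
top dark ([[531.0, 11.0], [544.0, -93.0], [643.0, -81.0], [630.0, 23.0]], array([100., 105.]), 6.846672534942627, np.float64(0.0694))
z bench -4.253396653541852e-05 carrier grays [65 65 68]
scene station ([[429.0, 157.0], [469.0, -108.0], [689.0, -75.0], [648.0, 190.0]], array([222., 268.]), 8.61559009552002, np.float64(0.0714))
scene bright ([[553.0, 166.0], [553.0, 166.0], [553.0, 166.0], [553.0, 166.0]], array([0., 0.]), 0.0, np.float64(0.0841))
scene bar ([[429.0, 156.0], [432.0, 140.0], [651.0, 175.0], [648.0, 192.0]], array([222.,  17.]), 9.2532377243042, np.float64(0.0835))
scene dark ([[453.0, 12.0], [472.0, -108.0], [667.0, -78.0], [648.0, 42.0]], array([197., 122.]), 8.883630752563477, np.float64(0.07))
z bench 0.00089988747020886 carrier grays [65 64 67]
```

View pics/crop1.png

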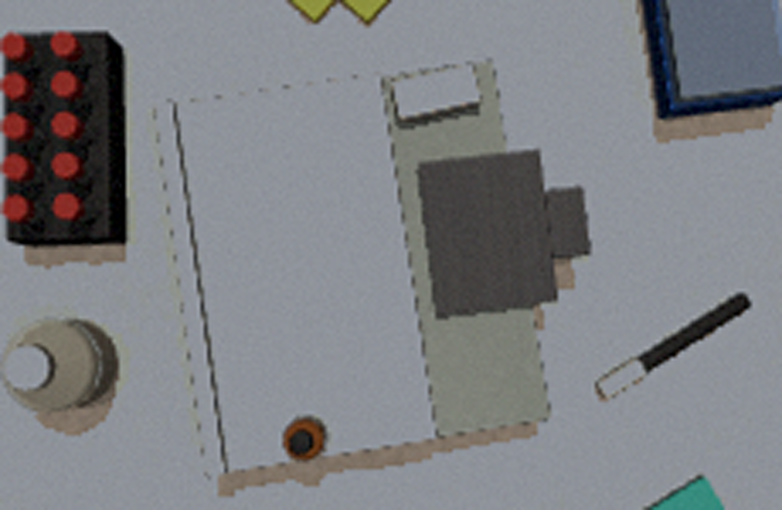

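The crop shows the dark-steel carrier on the grey shelf with its tab to the right (crop 485,235; tab 570,222). The mailer is above it, the dropper is at the stage's near edge, and the marker is to the right. My ROI cut the station at x=0.65, so I refine that next.

```bash
python3 - <<'E'
from workcell import manip
from h import *
for c in ["top","scene"]:
    p=manip.camera_params(c);im=cv2.imread(f"pics/{c}0.png");d=np.load(f"{c}0.npy");P=cloud(d,p)
    g=im.max(2);x,y,z=P[...,0],P[...,1],P[...,2]
    roi=(x>.28)&(x<.75)&(y>-.12)&(y<.28)&(d>0); up=roi&(z>.05)&(z<.095)
    dark=up&(g<95 if c=="top" else g<82)&(y<.05)&(z>.064)&(z<.075)
    for n,m in dict(bar=roi&(z>.079)&(z<.09)&(y>.09),bright=up&(g>(150 if c=="top" else 105))&(z>.066),dark=dark,
        marker=(x>.4)&(x<.56)&(y<-.08)&(y>-.22)&(z>.005)&(z<.03),tip=(z>.03)&(z<.09)&(x>.55)&(x<.8)&(y>-.28)&(y<-.1),
        mailer=(z>.0755)&(z<.09)&(x>.6)&(x<.72)&(y>-.05)&(y<.05)).items():
        try: print(c,n,rect(m,P)[1:])
        except Exception as e: print(n,e)
    # plate by opening away the tab
    m=rect(dark,P)[0].astype(np.uint8); o=cv2.morphologyEx(m,cv2.MORPH_OPEN,np.ones((25,25))) if c=="top" else m
    print(c,'plate',rect(o>0,P)[1:])
s=manip.camera_params("wrist");t=manip.sense();R=t["orientation"]
print("wristcam in tool",R.T@(s["xyz"]-t["tool_pos"]),(R.T@s["attitude"]).round(3))
E
```

```text
top bar ([[430.0, 155.0], [432.0, 143.0], [668.0, 180.0], [666.0, 193.0]], array([239.,  13.]), 9.015750885009766, np.float64(0.0834))
top bright ([[432.0, 142.0], [453.0, 11.0], [689.0, 48.0], [668.0, 180.0]], array([239., 133.]), 9.022957801818848, np.float64(0.0716))
top dark ([[532.0, 11.0], [544.0, -93.0], [643.0, -81.0], [630.0, 23.0]], array([100., 105.]), 6.846672534942627, np.float64(0.0694))
top marker ([[474.0, -108.0], [538.0, -211.0], [550.0, -204.0], [486.0, -100.0]], array([ 14., 122.]), 31.777637481689453, np.float64(0.0113))
top tip ([[670.0, -148.0], [682.0, -232.0], [800.0, -215.0], [788.0, -131.0]], array([119.,  85.]), 8.027433395385742, np.float64(0.0686))
top mailer ([[657.0, 35.0], [670.0, -18.0], [696.0, -12.0], [683.0, 41.0]], array([26., 54.]), 13.749247550964355, np.float64(0.0793))Traceback (most recent call last):
  File "<stdin>", line 15, in <module>
  File "h.py", line 10, in rect
    n,l,st,_=cv2.connectedComponentsWithStats(mask.astype(np.uint8)); k=1+np.argmax(st[1:,4])
                                                                          ~~~~~~~~~^^^^^^^^^^
    return _wrapfunc(a, 'argmax', axis=axis, out=out, **kwds)
    return bound(*args, **kwds)
ValueError: attempt to get argmax of an empty sequence
```

```bash
cat >> h.py <<'E'
from scipy.spatial.transform import Rotation as Rn
A=np.radians(9.02); O=np.array([.5715,.0295,0])
X=np.array([-np.sin(A),np.cos(A),0]);Y=np.array([-np.cos(A),-np.sin(A),0]);Z=np.array([0,0,1.])
S=np.c_[X,Y,Z]
def pose(tip,pitch,sgn,yaw=0,tl=.173):
    p=np.radians(pitch);R0=Rn.from_rotvec(Z*np.radians(yaw)).as_matrix()
    f=R0@(np.cos(p)*X-np.sin(p)*Z); z=sgn*(R0@Y); R=np.c_[f,np.cross(z,f),z]
    return O+S@(np.array(tip)/1000)-tl*f,R
def rel(p0,R0,p1,R1):
    return np.r_[Rn.from_matrix(R0.T@R1).as_rotvec(),R0.T@(p1-p0)*100]
def tipof(p,R,tl=.173): return S.T@(p+tl*R[:,0]-O)*1000
E
python3 - <<'E'
from workcell import manip
from h import *
t=manip.sense();p0,R0=t["tool_pos"],t["orientation"]
for s in (1,-1):
    p,R=pose([-175,-5,250],35,s); r=rel(p0,R0,p,R); print(s,p.round(3),r.round(3),np.degrees(np.linalg.norm(r[:3])))
    # J6 guess
    wc=p-.1*R[:,0];j1=np.arctan2(wc[1],wc[0]);f=Rn.from_euler('z',-j1).apply(R[:,0])
    pt=np.arctan2(-f[2],f[0]);j5=np.arcsin(f[1]);B=(Rn.from_euler('z',j1)*Rn.from_euler('y',pt)*Rn.from_euler('z',j5)).as_matrix()
    q=B.T@R[:,2]; print('j1,pitch,j5',np.degrees([j1,pt,j5]),'J6 if +/-',90+np.degrees(np.arctan2(-q[1],q[2])),90-np.degrees(np.arctan2(-q[1],q[2])))
E
```

```text
1 [ 0.626 -0.283  0.349] [ -1.826  -0.951  -0.607   5.544 -67.947 -70.065] 122.97130599200521
j1,pitch,j5 [-29.63046737 131.73216934  39.77196493] J6 if +/- 215.64847723351284 -35.64847723351282
-1 [ 0.626 -0.283  0.349] [  1.044  -0.544   0.851   5.544 -67.947 -70.065] 83.23134976807175
j1,pitch,j5 [-29.63046737 131.73216934  39.77196493] J6 if +/- 35.6484772335128 144.3515227664872
```

```bash
python3 - <<'E'
from workcell import manip
from h import *
t=manip.sense();p0,R0=t["tool_pos"],t["orientation"]
p,R=pose([-175,-5,250],35,-1); w=Rn.from_matrix(R0.T@R).as_rotvec()
ps=[p0+(p-p0)*k/5 for k in range(6)];Rs=[R0@Rn.from_rotvec(w*k/5).as_matrix() for k in range(6)]
for k in range(5): print(rel(ps[k],Rs[k],ps[k+1],Rs[k+1]).round(3).tolist())
E
```

```text
[0.209, -0.109, 0.17, 1.109, -13.589, -14.013]
[0.209, -0.109, 0.17, -2.791, -16.055, -10.804]
[0.209, -0.109, 0.17, -6.597, -17.102, -6.803]
[0.209, -0.109, 0.17, -9.99, -16.642, -2.347]
[0.209, -0.109, 0.17, -12.687, -14.714, 2.192]
```

Emit:
play_rows(
  plan=[
    [0.04,-0.02,0.03,0.2,-2.7,-2.8,0],
    [0.08,-0.04,0.07,0.4,-5.4,-5.6,0],
    [0.12,-0.06,0.1,0.6,-8.1,-8.4,0],
    [0.16,-0.09,0.14,0.9,-10.8,-11.2,0],
    [0.21,-0.11,0.17,1.1,-13.6,-14.0,0],
  ],
)

```text
time_s: 1.42
tool_pos: [0.2567, 0.4037, 0.3936]
orientation: [[-0.116, -0.872, 0.475], [0.167, 0.454, 0.875], [-0.979, 0.181, 0.093]]
wrist_force: [1.7, -0.3, 0.3]
grip_width: 0.303
```

Emit:
play_rows(
  plan=[
    [0.21,-0.11,0.17,-2.8,-16.1,-10.8,0],
    [0.21,-0.11,0.17,-2.8,-16.1,-10.8,0],
    [0.21,-0.11,0.17,-2.8,-16.1,-10.8,0],
    [0.21,-0.11,0.17,-2.8,-16.1,-10.8,0],
    [0.21,-0.11,0.17,-2.8,-16.1,-10.8,0],
  ],
)

```text
time_s: 1.83
tool_pos: [0.3498, 0.2286, 0.3821]
orientation: [[-0.189, -0.725, 0.662], [0.345, 0.582, 0.736], [-0.92, 0.367, 0.14]]
wrist_force: [0.4, 0.8, -0.3]
grip_width: -0.004
```

Emit:
play_rows(
  plan=[
    [0.21,-0.11,0.17,-6.6,-17.1,-6.8,0],
    [0.21,-0.11,0.17,-6.6,-17.1,-6.8,0],
    [0.21,-0.11,0.17,-6.6,-17.1,-6.8,0],
    [0.21,-0.11,0.17,-6.6,-17.1,-6.8,0],
    [0.21,-0.11,0.17,-6.6,-17.1,-6.8,0],
  ],
)

```text
time_s: 2.25
tool_pos: [0.4422, 0.0531, 0.3702]
orientation: [[-0.213, -0.533, 0.819], [0.522, 0.647, 0.556], [-0.826, 0.546, 0.14]]
wrist_force: [0.8, -0.5, -0.7]
grip_width: -0.0
```

Emit:
play_rows(
  plan=[
    [0.21,-0.11,0.17,-10,-16.6,-2.3,0],
    [0.21,-0.11,0.17,-10,-16.6,-2.3,0],
    [0.21,-0.11,0.17,-10,-16.6,-2.3,0],
    [0.21,-0.11,0.17,-10,-16.6,-2.3,0],
    [0.21,-0.11,0.17,-10,-16.6,-2.3,0],
  ],
)

```text
time_s: 2.67
tool_pos: [0.534, -0.1225, 0.358]
orientation: [[-0.188, -0.312, 0.931], [0.683, 0.64, 0.352], [-0.706, 0.702, 0.093]]
wrist_force: [0.9, -0.7, -0.3]
grip_width: 0.0
```

```bash
cat > n.py <<'E'
import sys
from workcell import manip
from h import *
# usage: n.py pitch x,y,z [x,y,z ...]: rows from now to tip targets (station mm)
t=manip.sense();p0,R0=t["tool_pos"],t["orientation"]
print("t",t["time_s"],"tip",tipof(p0,R0).round(1),"J",np.round(t["joint_positions"],1),"F",t["wrist_force"].round(1))
pt=float(sys.argv[1])
for a in sys.argv[2:]:
    print(a,rel(p0,R0,*pose([float(v) for v in a.split(",")],pt,-1)).round(3).tolist())
E
python3 n.py 35 -175,-5,250
```

```text
t 2.6667 tip [-22.6  74.4 235.8] J [-22.2  29.7  -0.2  91.5  34.1  35. ] F [ 0.9 -0.7 -0.3]
-175,-5,250 [0.202, -0.096, 0.167, -12.03, -13.729, 2.867]
```

Emit:
play_rows(
  plan=[
    [0.2,-0.1,0.17,-12,-13.7,2.9,0],
    [0.2,-0.1,0.17,-12,-13.7,2.9,0],
    [0.2,-0.1,0.17,-12,-13.7,2.9,0],
    [0.2,-0.1,0.17,-12,-13.7,2.9,0],
    [0.2,-0.1,0.17,-12,-13.7,2.9,0],
  ],
)

```text
time_s: 3.08
tool_pos: [0.6267, -0.2859, 0.347]
orientation: [[-0.124, -0.089, 0.988], [0.812, 0.564, 0.153], [-0.571, 0.821, 0.003]]
wrist_force: [2.3, -0.4, -0.6]
grip_width: -0.003
```

```bash
python3 n.py 35 -150,-5,150 -135,-5,75
```

```text
t 3.0833 tip [-178.1   -6.   248.3] J [-32.6  53.   34.9 115.5  38.1  32.8] F [ 2.3 -0.4 -0.6]
-150,-5,150 [-0.0, 0.005, -0.004, 7.916, -6.402, -0.049]
-135,-5,75 [-0.0, 0.005, -0.004, 13.428, -11.705, -0.076]
```

Emit:
play_rows(
  plan=[
    [0,0,0,2.5,-2,0,0],
    [0,0,0,5,-4,0,0],
    [0,0,0,8,-6.4,0,0],
    [0,0,0,10.5,-9,0,0],
    [0,0,0,13.4,-11.7,0,0],
  ],
)

```text
time_s: 3.5
tool_pos: [0.6207, -0.2432, 0.1733]
orientation: [[-0.123, -0.09, 0.988], [0.811, 0.564, 0.152], [-0.572, 0.82, 0.004]]
wrist_force: [-0.3, 0.3, 0.3]
grip_width: 0.0
```

```bash
python3 n.py 35 -138,-5,57 -130,-5,57 -124,-5,57 -118,-5,57; python3 - <<'E'
from workcell import manip
from h import *
im,_=manip.grab_frame("wrist");b,_=manip.grab_frame("scene")
b=cv2.resize(b[120:300,120:360],(512,384))
cv2.imwrite("pics/w1.png",cv2.resize(np.hstack([im,b]),(800,300)))
E
```

```text
t 3.5 tip [-135.1   -6.9   74.4] J [-30.1  56.3  18.5  94.1  39.8  35.2] F [-0.3  0.3  0.3]
-138,-5,57 [0.001, 0.006, -0.002, 0.755, -1.557, -0.091]
-130,-5,57 [0.001, 0.006, -0.002, 1.412, -1.099, -0.094]
-124,-5,57 [0.001, 0.006, -0.002, 1.904, -0.756, -0.097]
-118,-5,57 [0.001, 0.006, -0.002, 2.396, -0.413, -0.099]
```

View pics/w1.png

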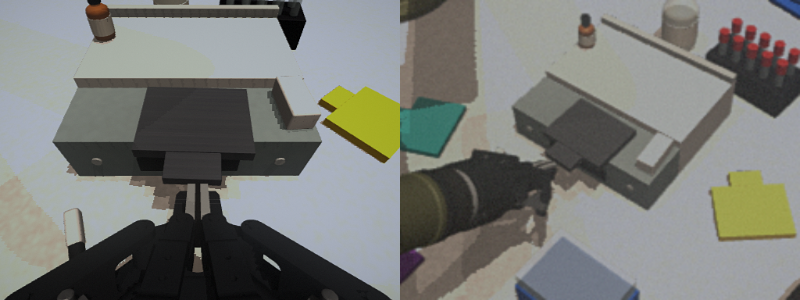

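The wrist view shows the shut fingertips (195,195) right behind the tab (192,165) and the shelf empty around it. The scene crop agrees.

Emit:
play_rows(
  plan=[
    [0,0,0,0.7,-1.5,0,25],
    [0,0,0,0.8,-1.6,0,25],
    [0,0,0,1.4,-1.1,0,25],
    [0,0,0,1.9,-0.75,0,25],
    [0,0,0,2.4,-0.4,0,25],
  ],
)

```text
time_s: 4.02
tool_pos: [0.6163, -0.2236, 0.1534]
orientation: [[-0.129, -0.086, 0.988], [0.813, 0.561, 0.154], [-0.568, 0.823, -0.003]]
wrist_force: [0.5, -0.7, -1.7]
grip_width: 0.251
```

```bash
python3 n.py 35 -114,-5,57 -111,-5,57 -108,-5,57 -105,-5,57
```

```text
t 4.0167 tip [-114.6   -4.7   55.2] J [-28.9  56.2  15.2  90.7  40.5  36.3] F [ 0.5 -0.7 -1.7]
-114,-5,57 [-0.004, 0.0, -0.007, -0.05, 0.307, 0.043]
-111,-5,57 [-0.004, 0.0, -0.007, 0.197, 0.477, 0.042]
-108,-5,57 [-0.004, 0.0, -0.007, 0.444, 0.648, 0.041]
-105,-5,57 [-0.004, 0.0, -0.007, 0.69, 0.818, 0.04]
```

Emit:
play_rows(
  plan=[
    [0,0,0,0.1,0.3,0,25],
    [0,0,0,0.2,0.45,0,25],
    [0,0,0,0.35,0.55,0,25],
    [0,0,0,0.45,0.65,0,25],
  ],
)

```text
time_s: 4.35
tool_pos: [0.6158, -0.2188, 0.158]
orientation: [[-0.127, -0.09, 0.988], [0.809, 0.566, 0.155], [-0.574, 0.819, 0.001]]
wrist_force: [0.3, -22.1, 3.6]
grip_width: 0.253
```

```bash
cat > car.py <<'E'
from workcell import manip
from h import *
im,d=manip.grab_frame("top");p=manip.camera_params("top");P=cloud(d,p);g=im.max(2)
L=(P-O)@S*1000
m=(g<95)&(abs(L[...,1])<75)&(L[...,0]<60)&(L[...,0]>-97)&(L[...,2]>64)&(L[...,2]<76)
k,_,_,_,_=rect(m,P);q=L[k][:,:2].astype(np.float32)
r=cv2.minAreaRect(q);print("carrier box station",np.round(cv2.boxPoints(r),1).tolist(),np.round(r[1],1),r[2],"max x",np.percentile(q[:,0],99))
E
python3 car.py; python3 n.py 35 -105,-5,57
```

```text
carrier box station [[-97.5, -52.70000076293945], [-1.2999999523162842, -53.79999923706055], [-0.20000000298023224, 45.5], [-96.4000015258789, 46.599998474121094]] [99.3 96.2] 89.3243637084961 max x -2.3379023
t 4.4 tip [-110.6   -5.1   58.8] J [-28.6  55.3  14.3  90.   40.6  36.7] F [ -0.2 -15.3   0. ]
-105,-5,57 [-0.0, 0.002, 0.0, 0.564, 0.168, 0.023]
```

```bash
python3 n.py 35 -120,-5,57 -128,-5,46 -125,-5,36 -110,-5,35 -97,-5,35
```

```text
t 4.4 tip [-110.6   -5.1   58.8] J [-28.6  55.3  14.3  90.   40.6  36.7] F [ -0.2 -15.3   0. ]
-120,-5,57 [-0.0, 0.002, 0.0, -0.665, -0.692, 0.026]
-128,-5,46 [-0.0, 0.002, 0.0, -0.689, -2.052, 0.026]
-125,-5,36 [-0.0, 0.002, 0.0, 0.13, -2.699, 0.024]
-110,-5,35 [-0.0, 0.002, 0.0, 1.416, -1.92, 0.022]
-97,-5,35 [-0.0, 0.002, 0.0, 2.481, -1.175, 0.019]
```

Emit:
play_rows(
  plan=[
    [0,0,0,-0.7,-0.7,0,25],
    [0,0,0,-0.7,-2.05,0,25],
    [0,0,0,0.1,-2.7,0,25],
    [0,0,0,1.4,-1.9,0,25],
    [0,0,0,2.4,-1.2,0,25],
  ],
)

```text
time_s: 4.82
tool_pos: [0.613, -0.2055, 0.1322]
orientation: [[-0.127, -0.087, 0.988], [0.81, 0.566, 0.154], [-0.572, 0.82, -0.001]]
wrist_force: [0.2, -0.2, -0.8]
grip_width: 0.25
```

```bash
python3 - <<'E'
import numpy as np,subprocess
# tip centre = top corner - (6,9)
a=[]
for th in [5,12,19,26,33,40,47,54,61,68,75,82,90]:
    t=np.radians(th);a.append(f"{-10*np.sin(t)-92*np.cos(t)-6:.1f},-5,{60+92*np.sin(t)-9:.1f}")
for ph in (8,16,24):
    t=np.radians(ph);a.append(f"{-10*np.cos(t)+80*np.sin(t)-6:.1f},-5,{72+80*np.cos(t)+10*np.sin(t)-9:.1f}")
print(" ".join(a)); print(subprocess.run(["python3","n.py","35"]+a,capture_output=True,text=True).stdout)
E
python3 car.py
```

```text
-98.5,-5,59.0 -98.1,-5,70.1 -96.2,-5,81.0 -93.1,-5,91.3 -88.6,-5,101.1 -82.9,-5,110.1 -76.1,-5,118.3 -68.2,-5,125.4 -59.3,-5,131.5 -49.7,-5,136.3 -39.5,-5,139.9 -28.7,-5,142.1 -16.0,-5,143.0 -4.8,-5,143.6 6.4,-5,142.7 17.4,-5,140.2
t 4.8167 tip [-96.8  -4.4  33.2] J [-27.8  56.   11.9  86.5  41.1  37.6] F [ 0.2 -0.2 -0.8]
-98.5,-5,59.0 [-0.003, 0.002, -0.002, -1.618, 2.044, 0.082]
-98.1,-5,70.1 [-0.003, 0.002, -0.002, -2.22, 2.978, 0.08]
-96.2,-5,81.0 [-0.003, 0.002, -0.002, -2.688, 3.98, 0.079]
-93.1,-5,91.3 [-0.003, 0.002, -0.002, -3.023, 5.002, 0.077]
-88.6,-5,101.1 [-0.003, 0.002, -0.002, -3.215, 6.064, 0.074]
-82.9,-5,110.1 [-0.003, 0.002, -0.002, -3.263, 7.128, 0.072]
-76.1,-5,118.3 [-0.003, 0.002, -0.002, -3.174, 8.189, 0.069]
-68.2,-5,125.4 [-0.003, 0.002, -0.002, -2.933, 9.224, 0.066]
-59.3,-5,131.5 [-0.003, 0.002, -0.002, -2.552, 10.233, 0.063]
-49.7,-5,136.3 [-0.003, 0.002, -0.002, -2.039, 11.176, 0.06]
-39.5,-5,139.9 [-0.003, 0.002, -0.002, -1.409, 12.055, 0.056]
-28.7,-5,142.1 [-0.003, 0.002, -0.002, -0.649, 12.853, 0.053]
-16.0,-5,143.0 [-0.003, 0.002, -0.002, 0.341, 13.654, 0.05]
-4.8,-5,143.6 [-0.003, 0.002, -0.002, 1.225, 14.344, 0.047]
6.4,-5,142.7 [-0.003, 0.002, -0.002, 2.196, 14.911, 0.044]
17.4,-5,140.2 [-0.003, 0.002, -0.002, 3.241, 15.335, 0.041]

carrier box station [[-97.0, -53.0], [-0.8999999761581421, -53.099998474121094], [-0.800000011920929, 45.5], [-96.9000015258789, 45.599998474121094]] [98.6 96.1] 89.91668701171875 max x -2.2518306
```

Emit:
play_rows(
  plan=[
    [0,0,0,-0.8,1.0,0,25],
    [0,0,0,-1.4,1.8,0,25],
    [0,0,0,-1.8,2.4,0,25],
    [0,0,0,-2.2,3.0,0,25],
    [0,0,0,-2.7,4.0,0,25],
  ],
)

```text
time_s: 5.28
tool_pos: [0.6129, -0.2031, 0.1816]
orientation: [[-0.128, -0.088, 0.988], [0.81, 0.565, 0.156], [-0.572, 0.82, -0.001]]
wrist_force: [-0.7, 0.1, -0.7]
grip_width: 0.25
```

```bash
python3 n.py 35 -93.1,-5,91.3 -88.6,-5,101.1 -82.9,-5,110.1 -76.1,-5,118.3 -68.2,-5,125.4; python3 - <<'E'
from workcell import manip
from h import *
im,_=manip.grab_frame("wrist");b,_=manip.grab_frame("scene")
b=cv2.resize(b[120:300,120:360],(512,384))
cv2.imwrite("pics/w2.png",cv2.resize(np.hstack([im,b]),(800,300)))
E
```

```text
t 5.2833 tip [-94.3  -4.5  82.7] J [-27.6  52.7  12.5  90.3  41.2  37.7] F [-0.7  0.1 -0.7]
-93.1,-5,91.3 [-0.002, 0.0, -0.002, -0.394, 0.811, 0.052]
-88.6,-5,101.1 [-0.002, 0.0, -0.002, -0.586, 1.872, 0.05]
-82.9,-5,110.1 [-0.002, 0.0, -0.002, -0.633, 2.936, 0.048]
-76.1,-5,118.3 [-0.002, 0.0, -0.002, -0.543, 3.998, 0.046]
-68.2,-5,125.4 [-0.002, 0.0, -0.002, -0.301, 5.032, 0.044]
```

View pics/w2.png

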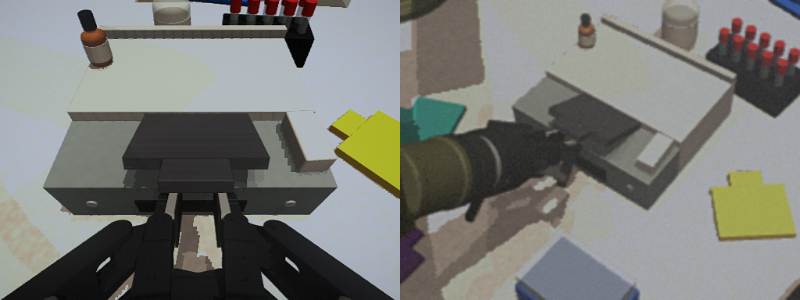

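The wrist view shows both fingertips under the tab (170 and 230,200) and the carrier tilting evenly with its edge against the step (200,115). I go on along the arc.

Emit:
play_rows(
  plan=[
    [0,0,0,-0.4,0.8,0,25],
    [0,0,0,-0.55,1.6,0,25],
    [0,0,0,-0.6,2.4,0,25],
    [0,0,0,-0.6,3.2,0,25],
    [0,0,0,-0.5,4.0,0,25],
  ],
)

```text
time_s: 5.8
tool_pos: [0.6106, -0.1839, 0.22]
orientation: [[-0.127, -0.09, 0.988], [0.81, 0.566, 0.156], [-0.573, 0.82, 0.001]]
wrist_force: [-0.5, -0.7, 0.2]
grip_width: 0.247
```

```bash
python3 n.py 35  -68.2,-5,125.4 -59.3,-5,131.5 -49.7,-5,136.3 -39.5,-5,139.9 -28.7,-5,142.1
```

```text
t 5.8 tip [-75.1  -5.4 120.9] J [-26.3  49.1  11.   91.4  42.1  39. ] F [-0.5 -0.7  0.2]
-68.2,-5,125.4 [0.0, 0.002, -0.001, 0.308, 0.785, -0.012]
-59.3,-5,131.5 [0.0, 0.002, -0.001, 0.688, 1.795, -0.013]
-49.7,-5,136.3 [0.0, 0.002, -0.001, 1.2, 2.738, -0.013]
-39.5,-5,139.9 [0.0, 0.002, -0.001, 1.829, 3.618, -0.014]
-28.7,-5,142.1 [0.0, 0.002, -0.001, 2.589, 4.417, -0.015]
```

Emit:
play_rows(
  plan=[
    [0,0,0,0.3,0.8,0,25],
    [0,0,0,0.5,1.3,0,25],
    [0,0,0,0.8,2.0,0,25],
    [0,0,0,1.2,2.7,0,25],
    [0,0,0,1.6,3.3,0,25],
  ],
)

```text
time_s: 6.22
tool_pos: [0.6054, -0.1515, 0.2382]
orientation: [[-0.127, -0.09, 0.988], [0.81, 0.566, 0.156], [-0.573, 0.82, 0.001]]
wrist_force: [-0.4, -0.8, -0.1]
grip_width: 0.25
```

```bash
python3 n.py 35 -39.5,-5,139.9 -28.7,-5,142.1 -16.0,-5,143.0 -4.8,-5,143.6 6.4,-5,142.7 17.4,-5,140.2; python3 - <<'E'
from workcell import manip
from h import *
im,_=manip.grab_frame("wrist");b,_=manip.grab_frame("scene")
b=cv2.resize(b[120:300,120:360],(512,384))
cv2.imwrite("pics/w3.png",cv2.resize(np.hstack([im,b]),(800,300)))
E
```

```text
t 6.2167 tip [-42.2  -5.4 139.1] J [-24.   45.8   7.4  89.5  43.5  41.4] F [-0.4 -0.8 -0.1]
-39.5,-5,139.9 [0.0, 0.002, -0.001, 0.176, 0.241, -0.013]
-28.7,-5,142.1 [0.0, 0.002, -0.001, 0.935, 1.04, -0.013]
-16.0,-5,143.0 [0.0, 0.002, -0.001, 1.925, 1.841, -0.015]
-4.8,-5,143.6 [0.0, 0.002, -0.001, 2.809, 2.532, -0.016]
6.4,-5,142.7 [0.0, 0.002, -0.001, 3.778, 3.099, -0.017]
17.4,-5,140.2 [0.0, 0.002, -0.001, 4.823, 3.525, -0.019]
```

View pics/w3.png

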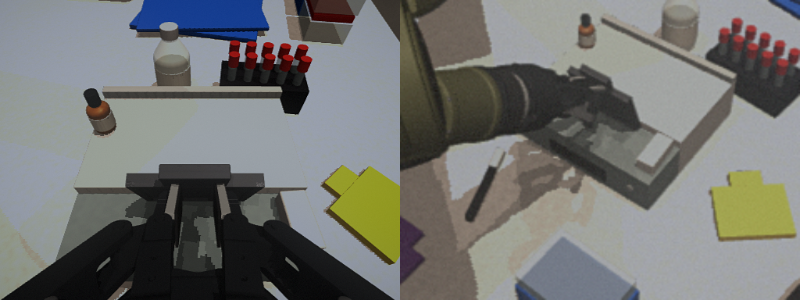

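The carrier stands at about 75°, square, with both fingertips on its bay face (wrist 175 and 225,190). I push it slowly past vertical.

Emit:
play_rows(
  plan=[
    [0,0,0,0.4,0.5,0,25],
    [0,0,0,0.9,1.0,0,25],
    [0,0,0,1.4,1.45,0,25],
    [0,0,0,1.9,1.85,0,25],
    [0,0,0,2.3,2.2,0,25],
  ],
)

```text
time_s: 6.73
tool_pos: [0.6003, -0.1192, 0.2432]
orientation: [[-0.128, -0.091, 0.988], [0.81, 0.565, 0.157], [-0.573, 0.82, 0.001]]
wrist_force: [-0.1, -1.4, 0.7]
grip_width: 0.252
```

```bash
python3 n.py 35 -4.8,-5,143.6 6.4,-5,142.7 17.4,-5,140.2
```

```text
t 6.7333 tip [ -9.5  -5.3 144.2] J [-21.7  43.3   3.8  86.6  44.8  43.9] F [-0.1 -1.4  0.7]
-4.8,-5,143.6 [0.001, 0.001, -0.001, 0.421, 0.243, -0.017]
6.4,-5,142.7 [0.001, 0.001, -0.001, 1.39, 0.811, -0.017]
17.4,-5,140.2 [0.001, 0.001, -0.001, 2.435, 1.236, -0.017]
```

Emit:
play_rows(
  plan=[
    [0,0,0,0.4,0.25,0,25],
    [0,0,0,0.8,0.5,0,25],
    [0,0,0,1.2,0.7,0,25],
    [0,0,0,1.6,0.9,0,25],
    [0,0,0,2.0,1.1,0,25],
  ],
)

```text
time_s: 7.15
tool_pos: [0.5967, -0.0963, 0.2407]
orientation: [[-0.128, -0.091, 0.988], [0.81, 0.565, 0.157], [-0.573, 0.82, 0.001]]
wrist_force: [-0.6, -0.4, 0.4]
grip_width: 0.249
```

```bash
python3 n.py 35 17.4,-5,140.2 28,-5,136; python3 - <<'E'
from workcell import manip
from h import *
im,_=manip.grab_frame("wrist");b,_=manip.grab_frame("scene")
b=cv2.resize(b[120:300,120:360],(512,384))
cv2.imwrite("pics/w4.png",cv2.resize(np.hstack([im,b]),(800,300)))
E
```

```text
t 7.15 tip [ 13.6  -5.3 141.6] J [-19.9  42.    1.1  83.8  45.9  45.9] F [-0.6 -0.4  0.4]
17.4,-5,140.2 [0.001, 0.001, -0.001, 0.393, 0.122, -0.017]
28,-5,136 [0.001, 0.001, -0.001, 1.502, 0.385, -0.017]
```

View pics/w4.png

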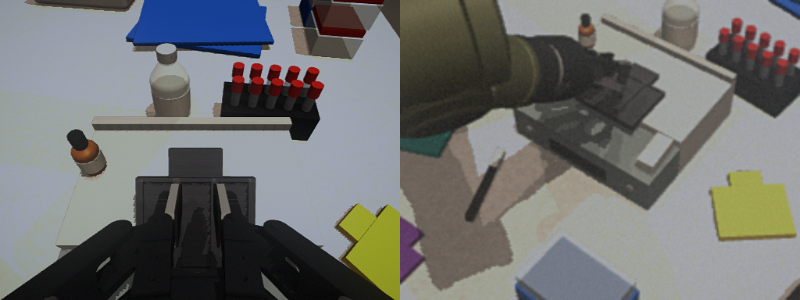

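The carrier lies on the stage bays up, with the tab toward the stop bar (wrist 195,162). I withdraw the fingers backward, then measure.

```bash
python3 n.py 25 -10,-5,142 -35,-5,142 -60,-5,142
```

```text
t 7.25 tip [ 13.9  -5.1 141.7] J [-19.9  42.    1.1  83.9  45.8  45.9] F [-0.4  0.2 -0.8]
-10,-5,142 [0.001, -0.0, 0.173, -1.719, -4.321, -0.017]
-35,-5,142 [0.001, -0.0, 0.173, -3.768, -5.752, -0.02]
-60,-5,142 [0.001, -0.0, 0.173, -5.818, -7.183, -0.022]
```

Emit:
play_rows(
  plan=[
    [0,0,0,-2,-1.4,0,25],
    [0,0,0.06,-3.5,-3.5,0,60],
    [0,0,0.12,-5,-5.5,0,60],
    [0,0,0.17,-5.8,-7.2,0,60],
    [0,0,0.17,-5.8,-7.2,0,60],
  ],
)

```text
time_s: 7.67
tool_pos: [0.6097, -0.1869, 0.2102]
orientation: [[-0.142, -0.061, 0.988], [0.896, 0.417, 0.154], [-0.421, 0.907, -0.005]]
wrist_force: [-0.6, 0.1, -0.7]
grip_width: 0.603
```

```bash
sed -i 's/(L\[...,0\]<60)&(L\[...,0\]>-97)/(L[...,0]<142)\&(L[...,0]>-40)/; s/<76)/<87)/' car.py; cat >> car.py <<'E'
b=im[(slice(130,270),slice(170,310))];cv2.imwrite("pics/car_last.png",cv2.resize(b,(600,600),interpolation=cv2.INTER_CUBIC))
o=cv2.morphologyEx(k.astype(np.uint8),cv2.MORPH_OPEN,np.ones((25,25)))
r=cv2.minAreaRect(L[o>0][:,:2].astype(np.float32));print("plate",np.round(cv2.boxPoints(r),1).tolist(),r[2])
E
python3 car.py;python3 n.py 25 -60,-5,110 -50,-5,86 -30,-5,85 -15,-5,85
```

```text
carrier box station [[-22.299999237060547, 45.400001525878906], [-21.600000381469727, -52.599998474121094], [81.4000015258789, -51.900001525878906], [80.69999694824219, 46.20000076293945]] [103.   98.1] 0.4300640821456909 max x 78.98986
plate [[0.0, 0.0], [0.0, 0.0], [0.0, 0.0], [0.0, 0.0]] 0.0
t 7.7167 tip [-61.6  -4.5 138.4] J [-27.3  55.1  15.6 102.2  46.9  30.2] F [ 0.  -0.4 -0.5]
-60,-5,110 [-0.004, 0.0, 0.001, 1.351, -2.516, 0.066]
-50,-5,86 [-0.004, 0.0, 0.001, 3.273, -4.266, 0.072]
-30,-5,85 [-0.004, 0.0, 0.001, 5.127, -3.51, 0.068]
-15,-5,85 [-0.004, 0.0, 0.001, 6.486, -2.875, 0.065]
```

View pics/car_last.png

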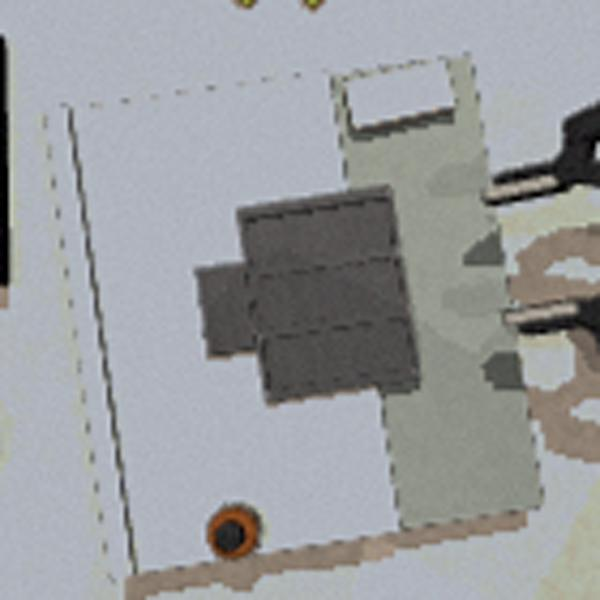

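The top picture shows the carrier bays up and square, its three bays at (320,290), its tab at (228,310) toward the bar, and its edge 22 mm short of the step. The bystanders are unmoved. I lower the fingers behind the edge and push.

Emit:
play_rows(
  plan=[
    [0,0,0,0.7,-1.3,0,60],
    [0,0,0,1.4,-2.5,0,60],
    [0,0,0,2.4,-3.4,0,60],
    [0,0,0,3.2,-4.3,0,60],
    [0,0,0,3.2,-4.3,0,60],
  ],
)

```text
time_s: 8.13
tool_pos: [0.6075, -0.173, 0.157]
orientation: [[-0.144, -0.062, 0.988], [0.895, 0.418, 0.157], [-0.423, 0.906, -0.005]]
wrist_force: [-0.5, -0.9, -0.7]
grip_width: 0.6
```

```bash
python3 n.py 25 -40,-4,85 -30,-4,85 -20,-4,85 -12,-4,85 -4,-4,85 5,-4,85
```

```text
t 8.1333 tip [-48.8  -3.4  83.8] J [-26.5  57.7  13.1  96.7  47.4  30.8] F [-0.5 -0.9 -0.7]
-40,-4,85 [-0.004, -0.002, 0.0, 0.749, 0.476, 0.019]
-30,-4,85 [-0.004, -0.002, 0.0, 1.655, 0.899, 0.02]
-20,-4,85 [-0.004, -0.002, 0.0, 2.561, 1.322, 0.02]
-12,-4,85 [-0.004, -0.002, 0.0, 3.286, 1.66, 0.021]
-4,-4,85 [-0.004, -0.002, 0.0, 4.011, 1.998, 0.021]
5,-4,85 [-0.004, -0.002, 0.0, 4.827, 2.379, 0.021]
```

Emit:
play_rows(
  plan=[
    [0,0,0,0.75,0.5,0,60],
    [0,0,0,1.4,0.8,0,60],
    [0,0,0,2.0,1.08,0,60],
    [0,0,0,2.6,1.35,0,60],
    [0,0,0,3.2,1.62,0,60],
  ],
)

```text
time_s: 8.55
tool_pos: [0.602, -0.1369, 0.1587]
orientation: [[-0.144, -0.063, 0.988], [0.894, 0.419, 0.157], [-0.423, 0.906, -0.004]]
wrist_force: [-0.0, -2.4, 1.5]
grip_width: 0.603
```

```bash
python3 car.py; python3 n.py 25 -5,-4,85 5,-4,85 12,-4,85 20,-4,85 28,-4,85
```

```text
carrier box station [[-17.100000381469727, 45.29999923706055], [-16.5, -52.5], [87.0999984741211, -51.900001525878906], [86.5, 45.900001525878906]] [103.6  97.8] 0.3402289152145386 max x 84.86373
plate [[0.0, 0.0], [0.0, 0.0], [0.0, 0.0], [0.0, 0.0]] 0.0
t 8.6 tip [-11.4  -3.5  85.6] J [-23.9  55.1   8.2  92.6  49.4  33.2] F [ 0.7  0.1 -0.8]
-5,-4,85 [-0.003, -0.003, 0.0, 0.601, 0.214, -0.002]
5,-4,85 [-0.003, -0.003, 0.0, 1.507, 0.637, -0.0]
12,-4,85 [-0.003, -0.003, 0.0, 2.142, 0.933, 0.001]
20,-4,85 [-0.003, -0.003, 0.0, 2.867, 1.271, 0.002]
28,-4,85 [-0.003, -0.003, 0.0, 3.592, 1.609, 0.003]
```

Emit:
play_rows(
  plan=[
    [0,0,0,0.6,0.25,0,60],
    [0,0,0,1.3,0.56,0,60],
    [0,0,0,2.0,0.88,0,60],
    [0,0,0,2.6,1.16,0,60],
    [0,0,0,3.2,1.45,0,60],
  ],
)

```text
time_s: 9.02
tool_pos: [0.5962, -0.1006, 0.1585]
orientation: [[-0.145, -0.063, 0.987], [0.894, 0.418, 0.158], [-0.423, 0.906, -0.004]]
wrist_force: [0.4, -1.6, 1.6]
grip_width: 0.603
```

```bash
python3 car.py; python3 n.py 25 28,-4,85 32,-4,85 36,-4,85 38,-4,85
```

```text
carrier box station [[11.600000381469727, -51.20000076293945], [123.0999984741211, -51.79999923706055], [123.69999694824219, 45.5], [12.199999809265137, 46.099998474121094]] [ 97.3 111.5] 89.68212890625 max x 121.75273
plate [[0.0, 0.0], [0.0, 0.0], [0.0, 0.0], [0.0, 0.0]] 0.0
t 9.0667 tip [25.5 -3.3 85.4] J [-21.2  52.9   3.8  88.3  51.3  35.9] F [ 1.8  0.6 -0.2]
28,-4,85 [-0.003, -0.004, 0.0, 0.242, 0.069, -0.003]
32,-4,85 [-0.003, -0.004, 0.0, 0.604, 0.238, -0.002]
36,-4,85 [-0.003, -0.004, 0.0, 0.967, 0.407, -0.001]
38,-4,85 [-0.003, -0.004, 0.0, 1.148, 0.492, -0.0]
```

Emit:
play_rows(
  plan=[
    [0,0,0,0.3,0.12,0,60],
    [0,0,0,0.6,0.25,0,60],
    [0,0,0,0.8,0.35,0,60],
    [0,0,0,1.0,0.42,0,60],
    [0,0,0,1.1,0.47,0,60],
  ],
)

```text
time_s: 9.48
tool_pos: [0.5946, -0.0901, 0.1589]
orientation: [[-0.145, -0.065, 0.987], [0.893, 0.422, 0.159], [-0.427, 0.904, -0.003]]
wrist_force: [-0.1, -26.9, 7.5]
grip_width: 0.598
```

```bash
python3 car.py; python3 n.py 25 38,-4,85 40,-4,85
```

```text
carrier box station [[19.5, 45.400001525878906], [20.899999618530273, -52.5], [135.3000030517578, -50.70000076293945], [133.89999389648438, 47.099998474121094]] [114.4  97.9] 0.8739466071128845 max x 131.9951
plate [[0.0, 0.0], [0.0, 0.0], [0.0, 0.0], [0.0, 0.0]] 0.0
t 9.5333 tip [34.6 -3.5 85.1] J [-20.5  52.1   2.6  86.9  51.8  37. ] F [ -1.1 -20.8   6.3]
38,-4,85 [-0.002, -0.003, 0.004, 0.315, 0.058, 0.001]
40,-4,85 [-0.002, -0.003, 0.004, 0.496, 0.143, 0.002]
```

Stop bar contact, about 27 N. I withdraw.

```bash
python3 n.py 25 15,-4,87 -20,-4,95 -55,-4,115 -80,-4,150 -110,-4,190
```

```text
t 9.5333 tip [34.6 -3.5 85.1] J [-20.5  52.1   2.6  86.9  51.8  37. ] F [ -1.1 -20.8   6.3]
15,-4,87 [-0.002, -0.003, 0.004, -1.851, -0.743, -0.003]
-20,-4,95 [-0.002, -0.003, 0.004, -5.357, -1.512, -0.012]
-55,-4,115 [-0.002, -0.003, 0.004, -9.376, -1.197, -0.024]
-80,-4,150 [-0.002, -0.003, 0.004, -13.13, 0.902, -0.037]
-110,-4,190 [-0.002, -0.003, 0.004, -17.55, 3.239, -0.053]
```

Emit:
play_rows(
  plan=[
    [0,0,0,-1.8,-0.74,0,60],
    [0,0,0,-5.3,-1.5,0,60],
    [0,0,0,-9.3,-1.2,0,60],
    [0,0,0,-13,0.9,0,60],
    [0,0,0,-16,2.5,0,60],
  ],
)

```text
time_s: 9.95
tool_pos: [0.6157, -0.2244, 0.2504]
orientation: [[-0.144, -0.064, 0.988], [0.893, 0.421, 0.157], [-0.426, 0.905, -0.004]]
wrist_force: [0.4, -0.8, 0.7]
grip_width: 0.601
```

```bash
python3 car.py; python3 n.py 25; python3 - <<'E'
from workcell import manip
from h import *
im,d=manip.grab_frame("top");p=manip.camera_params("top");L=(cloud(d,p)-O)@S*1000
m=(im.max(2)<95)&(abs(L[...,1])<75)&(L[...,0]>0)&(L[...,0]<142)&(L[...,2]>70)&(L[...,2]<90)
for lo,hi in((-15,10),(-45,-30),(25,40)):
    q=L[m&(L[...,1]>lo)&(L[...,1]<hi)];print("y",lo,hi,"x range",q[:,0].min(),q[:,0].max(),"z",np.median(q[:,2]))
for n in["pics/top0.png"]:
    a=cv2.absdiff(cv2.imread(n),im).max(2)>40
    k,l,st,c=cv2.connectedComponentsWithStats(a.astype(np.uint8));print([s.tolist() for s in st[1:] if s[4]>15])
b,_=manip.grab_frame("scene")
t=cv2.resize(im[110:280,130:370],(512,363));b=cv2.resize(b[100:300,120:380],(512,384))[:363]
cv2.imwrite("pics/end.png",cv2.resize(np.hstack([t,b]),(800,284)))
E
```

```text
carrier box station [[28.600000381469727, 45.79999923706055], [30.200000762939453, -53.79999923706055], [135.60000610351562, -52.099998474121094], [134.0, 47.5]] [105.4  99.6] 0.9017036557197571 max x 132.98587
plate [[0.0, 0.0], [0.0, 0.0], [0.0, 0.0], [0.0, 0.0]] 0.0
t 10.0 tip [-104.9   -4.9  182.2] J [-30.   55.7  23.1 110.3  44.7  28. ] F [-2.6 -2.   4.5]
y -15 10 x range 29.434719981230003 134.9118998709724 z 79.48825678169558
y -45 -30 x range 30.040279281396018 134.53411568548907 z 78.56313663070358
y 25 40 x range 29.486765669253668 134.70551359177415 z 78.4638391569139
[[234, 96, 278, 288, 45475], [334, 138, 27, 16, 243], [192, 177, 53, 52, 1944], [315, 225, 26, 17, 176], [5, 331, 5, 10, 17], [41, 331, 9, 11, 30], [85, 342, 6, 7, 17], [40, 344, 7, 6, 17], [0, 357, 138, 27, 1940], [97, 358, 8, 8, 20]]
```

View pics/end.png

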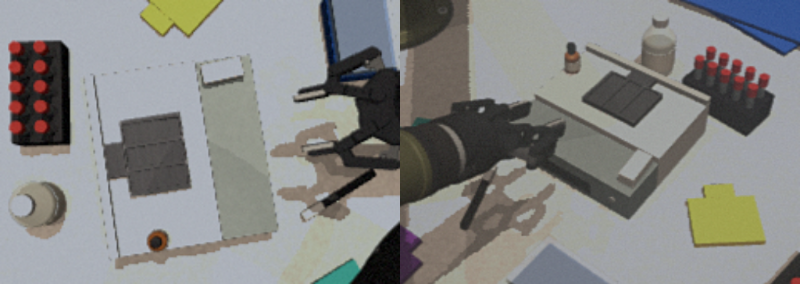

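Emit:
play_rows(
  plan=[
    [0,0,0,-3,1,0,60],
    [0,0,0,-4,3,0,60],
    [0,0,0,-4,3,0,60],
    [0,0,0,-4,3,0,60],
    [0,0,0,-4,3,0,60],
  ],
)

```text
time_s: 10.52
tool_pos: [0.62, -0.2467, 0.2942]
orientation: [[-0.143, -0.067, 0.988], [0.892, 0.423, 0.157], [-0.428, 0.904, -0.001]]
wrist_force: [-0.1, 0.9, -0.8]
grip_width: 0.6
```

```bash
python3 car.py; python3 - <<'E'
from workcell import manip
s=manip.sense();print(s["time_s"],s["wrist_force"]);print(manip.close_job())
E
```

```text
carrier box station [[29.200000762939453, 46.400001525878906], [29.600000381469727, -52.599998474121094], [134.6999969482422, -52.29999923706055], [134.39999389648438, 46.79999923706055]] [105.2  99.1] 0.19309315085411072 max x 132.86005
plate [[0.0, 0.0], [0.0, 0.0], [0.0, 0.0], [0.0, 0.0]] 0.0
10.5667 [ 0.31480055 -0.62030456 -0.98220673]
the job is handed in; nothing more can be done
None
```

The carrier now lies bays up on the stage with its tab against the stop bar, and the job is handed in after about 10.6 s on the robot clock.

I pushed it against the step (about 22 N), lifted it by the tab with two fingertips and tipped it over the step without gripping it. I then pushed it straight on by its edge until it met the bar (about 27 N) and withdrew.

- **Final position:** in the last top picture the carrier runs from x = 29 to about 134.7 mm in the station frame, square within about 0.2–0.9°. The bar face is at 135 mm, so the tab is touching within the 2 mm camera calibration.
- **Bystanders:** the dropper, mailer, reagent bottle, rack and marker look unmoved in the last pictures. The tip box was only partly visible in the last view I looked at. An image difference also flagged small patches near the marker and tip box. I took these for the arm and its shadow: the marker's end pixels match the first picture, but I did not measure the tip box again.
- **Other checks:** the wrist force was near zero after withdrawing. My separate outline check of the plate alone returned nothing, because its filter was too coarse, so I relied on the whole-carrier outline.

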